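# Inspect a board under the loupe on the inspection slide

### The job

With the fingers, push the inspection slide's carriage by its upright tab until you feel it come up firmly against the end stop, and keep pressing it there for about a second. Then pick up the lighted loupe by its handle and hold it level, with the lens over the middle of the circuit board and its mid-thickness at the height marked by the collar on the gauge post, touching neither board nor slide. Finish while holding it there still in the gripper; leave the carriage at its stop and the other things where they are.

Things in the scene. Friction and masses are not known exactly. Their poses are not given: they have to be found in the camera images.
- slide_base: fixed slide on a mat (top 2.6 mm above the desk): aluminium base 204 x 124 x 10 mm; origin centre of its underside, +x is the way the carriage is pushed home. At its +x end a stop bar 26 mm high lies across it (x 86 to 102 mm); on the bar, at (94, 54) mm, stands an 8 mm gauge post with a ball on top, 196 mm high. It stands on the left half of the desk, turned somewhat
- carriage (a joint): travel of the carriage on the slide, m: 0 is nearest the -x end, 0.060 is home against the end stop. It slides with about 1.5 N of friction, stays where left, and stops hard at 0.060; it counts as home above 0.058. Press it there with 3 to 15 N, which is felt as a steady push on the tool
- push_tab: upright black tab, 10 mm thick (x), 46 mm wide (y), 36 mm high, on the carriage's -x edge; with a low foot that reaches to x +13 mm and to 30 mm either side. Origin at the centre of its foot, 22 mm above the underside of the slide, so its top is 58 mm above that and its face towards -x is 5 mm from the origin; axes as the slide's
- board: green circuit board 102 x 96 mm fixed on the carriage; origin at the middle of its underside, 28 mm above the underside of the slide, axes as the slide's; its tallest component stands 10 mm above the origin. It lies 53 mm to +x of the tab's origin and travels with it
- collar_mark (a point): centre of the small black collar (22 mm across, 8 mm thick, with a thumb screw) on the gauge post: its height marks the height for the middle of the lens. It is set differently each time, 85 to 130 mm above the underside of the slide, and need not be touched
- loupe: lighted loupe lying flat on the desk, 161 mm long, 27 mm thick, 0.07 to 0.12 kg: a black handle at its +y end (38 mm wide across x, from y -10 to +80 mm) and a round white lens head, 48 mm across, at its -y end (white neck between, y -39 to -10 mm). Origin in its underside, z up. Its weight is near the origin; a grip across the handle at y = +15 mm is good
- lens (a point): middle of the loupe's lens head: 55 mm towards -y and 13 mm above the loupe's origin; axes as the loupe's
- spool: bystander: standing reel of solder wire, 56 mm across, 44 mm high; origin at its underside
- vial: bystander: small screw-cap bottle, 34 mm across, 56 mm high; origin at its underside
- driver: bystander: screwdriver lying on the desk, 161 mm long; origin at its middle, underside
- marker_pen: bystander: marker pen lying on the desk, 135 mm long; origin at its middle, underside

How it is judged:
By the outcome, as a careful person would: the job done as asked, in the order asked, and still so for the second after the job is handed in, while the arm keeps its last pose, push and grip.
It also fails if it takes over 54 s, if anything falls off the work surface, if the arm or the gripper's body presses on something with over 40 N, if the wrist force passes 120 N, or if a joint passes its speed limit or range.

### The arm

A 7-joint arm with a two-finger parallel gripper is mounted at the origin on a cart in front of the work surface, level with it; the furniture and walls round the work are solid. World frame = base frame: x ahead of the robot, y to its left, z up, the work surface at z = 0. Lengths are in mm, angles in rad, forces in N, time in s.
With the tool pointing down it reaches from about 400 to 900 mm from the base axis. Payload 5.5 kg.
Tool frame: the origin (TCP) lies on the centre line of the jaws, within the pads' length; the fingertips stand 8 mm ahead of it and the grasp point (between the pads) lies 11 mm behind it; z points along the fingers, y is the line along which they close (so a half turn about z gives the same grasp; the last joint's range is limited). The gripper opens to 92 mm and grips with 3 to 60 N. Pads are 19 mm wide; open, the fingers measure 130 mm over their backs; the gripper's body (75 mm by 190 mm) begins 47 mm behind the grasp point.
Start: joints at [-0.94, 0.501, -0.427, 1.55, 0.221, 1.138, -0.21], TCP at [233.679, 606.542, 234.729] pointing down, gripper open.
Joint ranges: [-2.88, 2.88], [-0.31, 2.03], [-1.54, 1.56], [0.2, 2.42], [-1.41, 4.55], [0.19, 2.02], [-2.57, 2.57]. Speed limits (rad/s): [2.57, 2.57, 3.14, 3.14, 3.14, 3.14, 3.14].

### API

Orientations are given as a 3x3 rotation matrix whose columns are the frame's x, y, z axes.
In Python, from plant import arm, viewer gives the robot as it stands.
- The arm moves only by the tool move_arm, never from a script. Its arguments are lists of equal length, an entry for each row: "gripper": the finger opening in mm, from 0 to 91.8; "slide": the shift along the tool's x, y, z in mm, a list of three; "roll": the turn about the tool's z in rad. In form: {"gripper": [gripper, ...], "slide": [[dx, dy, dz], ...], "roll": [roll, ...]}. A call has 1 to 12 rows; each row is the pose to reach, as a shift and turn from the pose commanded when the call began, along the tool's axes at that moment; what a row does not reach only later rows make up. A row lasts 1/12 s, in which the tool goes at most 41.7 mm and 7.16 degrees, less where a joint would pass 70% of its speed; a pose out of reach is approached as far as the arm can. A call with a gripper value outside its range is refused whole. The fingers move at their own pace and stop on an object; "grip_force" is the grip in N (left out, the last holds). Time passes only in rows, so rows that repeat a pose let the fingers close. It gives the time, the measured TCP pose, the force, the opening and the grip force at its end, in the units of the state.
- arm.observe(): the state, without advancing time (a new reading comes with each control period).
- viewer.snapshot(name): name is "scene" or "top" or "wrist"; returns the picture (400x640x3 uint8, red, green, blue); there is no depth.
- viewer.calibration(name): a dict with "camera_matrix" (3x3 intrinsics, pixels), "dist" ([k1, k2, p1, p2, k3] as OpenCV has them; the pictures are not rectified), "world_from_camera" (4x4, takes a point from camera to world coordinates); the wrist camera has in their place "mount" (4x4, takes a point from camera to tool coordinates, whose origin is the TCP and whose axes are the flange's). Camera axes: x right, y down, z forward; pixel columns grow to the right and rows downward; lengths in mm; the calibration is good to about 2 mm. A picture is of the moment at which its call begins: read the wrist's pose just before it. calibration takes no time and is no camera call.
- arm.finish_job(): hands the job in; it is judged then, once.
The state is a dict: "clock": time; "joint_positions": joint angles; "joint_velocities": joint speeds; "effort": joint torques, N m; "position": TCP position; "tool_rot": TCP orientation; "force": force on the tool from outside, world axes, zero at the start; "ft_torque": the same for the moment, N m; "opening": opening from 0.0 (shut) to 1.0 (fully open); "finger_force": force on a finger pad.
Only numpy, scipy, OpenCV 4.12 (cv2) and the standard library are available. Lean on these libraries where they do the work, as an engineer would, in place of code of your own. Each camera call takes 0.05 s, during which the arm holds its last target. There are 200 camera calls.

## Working session

There is one attempt and no reset: what is moved stays moved. The work goes in short steps, Python scripts to look and compute and a tool call to move; the robot and the scene stay as the last step left them, time stands still between calls to the robot, and variables do not carry over. Pictures are saved under pics/ and viewed, at most 10 in all, crops included, and the job is handed in when it is done.

Besides the shell and the picture viewer there is one more tool, called after ">>>" by a JSON object that holds its "op" and its "data". move_arm: Moves the arm, as the interface text tells. Its arguments: {"type":"object","properties":{"gripper":{"type":"array","items":{"type":"number"}},"slide":{"type":"array","items":{"type":"array","items":{"type":"number"}}},"roll":{"type":"array","items":{"type":"number"}},"grip_force":{"type":"number"}},"required":["gripper","slide","roll"]}

```bash
ls; mkdir -p pics
python3 - <<'E'
from plant import arm, viewer
import cv2,numpy as np
np.set_printoptions(precision=3,suppress=True)
s=arm.observe(); print(s)
for n in ["top","scene"]:
    im=viewer.snapshot(n); cv2.imwrite(f"pics/{n}0.png",im[:,:,::-1]); c=viewer.calibration(n); print(c)
print(viewer.calibration("wrist"))
E
```

```text
pics
{'clock': 0.0, 'joint_positions': array([-0.94 ,  0.502, -0.427,  1.551,  0.221,  1.138, -0.21 ]), 'joint_velocities': array([-0.001, -0.   , -0.001, -0.002, -0.001, -0.002, -0.002]), 'effort': array([ -0.001, -56.66 ,  -5.816, -27.912,  -0.068,   0.031,   0.   ]), 'position': array([233.514, 605.878, 233.69 ]), 'tool_rot': array([[-0.933,  0.359, -0.001],
       [ 0.359,  0.933, -0.002],
       [ 0.   , -0.002, -1.   ]]), 'force': array([ 0.359, -0.597,  0.111]), 'ft_torque': array([-0.013, -0.04 ,  0.033]), 'finger_force': 0.0, 'opening': 0.9979540529709622}
{'camera_matrix': array([[390.25 ,   0.   , 324.446],
       [  0.   , 390.25 , 204.189],
       [  0.   ,   0.   ,   1.   ]]), 'dist': array([-0.001,  0.   ,  0.   ,  0.   ,  0.   ]), 'world_from_camera': array([[  -0.023,   -0.996,    0.092,  464.399],
       [  -1.   ,    0.022,   -0.007,   51.472],
       [   0.005,   -0.092,   -0.996, 1100.501],
       [   0.   ,    0.   ,    0.   ,    1.   ]])}
{'camera_matrix': array([[403.757,   0.   , 317.492],
       [  0.   , 403.757, 197.123],
       [  0.   ,   0.   ,   1.   ]]), 'dist': array([-0.002,  0.   ,  0.   ,  0.   ,  0.   ]), 'world_from_camera': array([[   0.773,   -0.358,    0.524, -107.672],
       [  -0.634,   -0.446,    0.631, -755.618],
       [   0.008,   -0.82 ,   -0.572,  814.942],
       [   0.   ,    0.   ,    0.   ,    1.   ]])}
{'camera_matrix': array([[275.792,   0.   , 318.172],
       [  0.   , 275.792, 201.339],
       [  0.   ,   0.   ,   1.   ]]), 'dist': array([0.017, 0.   , 0.   , 0.   , 0.   ]), 'mount': array([[   0.001,   -0.967,   -0.256,   69.542],
       [   1.   ,    0.001,    0.   ,   -0.859],
       [  -0.   ,   -0.256,    0.967, -149.593],
       [   0.   ,    0.   ,    0.   ,    1.   ]])}
```

View pics/top0.png

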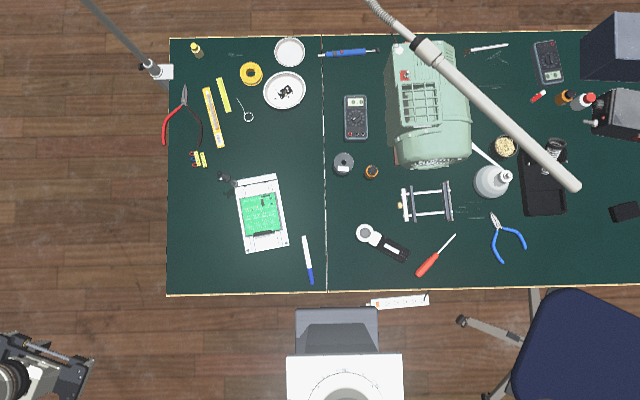

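View pics/scene0.png

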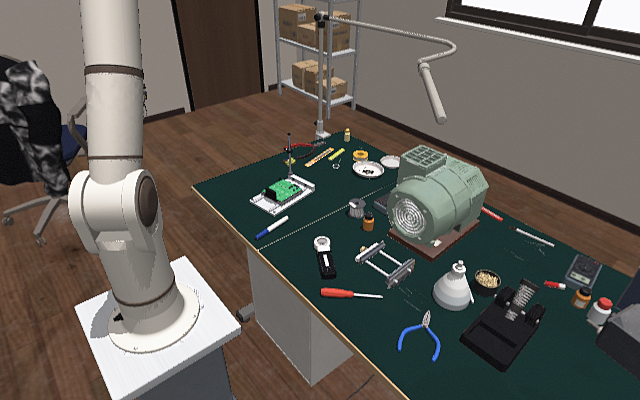

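Top view: the slide is around (262,213), with its post at about (222,178) and the loupe at about (382,243). Scene view: the collar and post are near (290,160). I'll measure these with masks.

```bash
cat > h.py <<'E'
from plant import arm, viewer
import cv2,numpy as np
np.set_printoptions(precision=2,suppress=True)
def snap(n):
    s=arm.observe(); im=viewer.snapshot(n); c=viewer.calibration(n)
    if n=="wrist":
        T=np.eye(4);T[:3,:3]=s["tool_rot"];T[:3,3]=s["position"];c["world_from_camera"]=T@c["mount"]
    return im,c
def rays(c,px):
    p=cv2.undistortPoints(np.array(px,float).reshape(-1,1,2),c["camera_matrix"],c["dist"])[:,0]
    T=c["world_from_camera"]; return T[:3,3],np.c_[p,np.ones(len(p))]@T[:3,:3].T
def onz(c,px,z):
    o,d=rays(c,px); return o+d*((z-o[2])/d[:,2])[:,None]
def proj(c,P):
    T=np.linalg.inv(c["world_from_camera"]); return cv2.projectPoints(np.array(P,float).reshape(-1,1,3),cv2.Rodrigues(T[:3,:3])[0],T[:3,3],c["camera_matrix"],c["dist"])[0][:,0]
def mask(im,lo,hi,box=None):
    m=cv2.inRange(cv2.cvtColor(im,cv2.COLOR_RGB2HSV),np.array(lo),np.array(hi))
    if box is not None:
        k=np.zeros_like(m);x0,y0,x1,y1=box;k[y0:y1,x0:x1]=1;m=m*k
    return m
def big(m):
    return max(cv2.findContours(m,cv2.RETR_EXTERNAL,cv2.CHAIN_APPROX_NONE)[0],key=cv2.contourArea)
E
python3 - <<'E'
from h import *
im,c=snap("top")
def rect(m,z):
    k=big(m); b=cv2.boxPoints(cv2.minAreaRect(k)); print(cv2.contourArea(k),b.ravel()); w=onz(c,b,z); print(w, w.mean(0)); 
rect(mask(im,(45,100,60),(80,255,255),(225,160,300,260)),32)
rect(mask(im,(0,0,140),(180,60,255),(225,160,300,260)),12)
rect(mask(im,(0,0,140),(180,60,255),(345,215,412,270)),20)
rect(mask(im,(0,0,0),(180,255,45),(345,215,412,270)),20)
a=cv2.resize(im[160:280,200:420],None,fx=3.5,fy=3.5,interpolation=cv2.INTER_CUBIC);cv2.imwrite("pics/topc.png",a[:,:,::-1])
E
```

```text
1135.0 [239.07 198.89 273.35 192.36 280.26 228.62 245.98 235.15]
[[582.87 278.8   32.  ]
 [598.87 184.39  32.  ]
 [498.68 166.59  32.  ]
 [483.   260.23  32.  ]] [540.86 222.5   32.  ]
3173.5 [231.66 179.99 275.82 171.81 289.43 245.33 245.28 253.5 ]
[[639.05 303.75  12.  ]
 [659.62 179.32  12.  ]
 [452.49 143.9   12.  ]
 [432.75 266.29  12.  ]] [545.98 223.32  12.  ]
343.0 [352.38 234.92 362.08 220.38 383.08 234.38 373.38 248.92]
[[ 477.21  -30.92   20.  ]
 [ 516.75  -58.95   20.  ]
 [ 476.77 -115.77   20.  ]
 [ 437.49  -87.62   20.  ]] [477.06 -73.31  20.  ]Traceback (most recent call last):
  File "<stdin>", line 8, in <module>
  File "<stdin>", line 4, in rect
  File "h.py", line 22, in big
    return max(cv2.findContours(m,cv2.RETR_EXTERNAL,cv2.CHAIN_APPROX_NONE)[0],key=cv2.contourArea)
ValueError: max() iterable argument is empty
```

>>> {"op": "move_arm", "data": {"gripper": [0,0,0,0,0,0,0,0,0,0,0,0], "slide": [[-20,-14,0],[-52,-36,-6],[-88,-61,-10],[-124,-86,-16],[-158,-109,-16],[-192,-133,-16],[-226,-156,-16],[-260,-180,-16],[-294,-203,-16],[-328,-227,-16],[-362,-250,-16],[-388,-269,-16]], "roll": [-0.04,-0.1,-0.15,-0.2,-0.25,-0.3,-0.35,-0.4,-0.45,-0.5,-0.54,-0.54]}}

```text
clock: 1.15
position: [500.6, 212.6, 250.6]
tool_rot: [[-0.985, -0.171, 0.0], [-0.171, 0.985, -0.001], [-0.0, -0.001, -1.0]]
force: [0.2, 0.6, -0.1]
opening: 0.178
finger_force: 0.0
```

Run:
```python
from h import *
im,c=snap("wrist"); s=arm.observe(); print(s["position"],s["tool_rot"],s["force"],s["joint_positions"],s["joint_velocities"],s["clock"])
cv2.imwrite("pics/w1.png",im[:,:,::-1])
```

```text
[504.8  205.04 250.29] [[-0.99 -0.16  0.  ]
 [-0.16  0.99 -0.01]
 [-0.   -0.01 -1.  ]] [ 3.59 -4.9  -0.42] [-0.14  0.29 -0.36  1.8   0.12  1.07  1.19] [-0.04 -0.   -0.01  0.01  0.02  0.   -0.17] 1.2
```

View pics/w1.png

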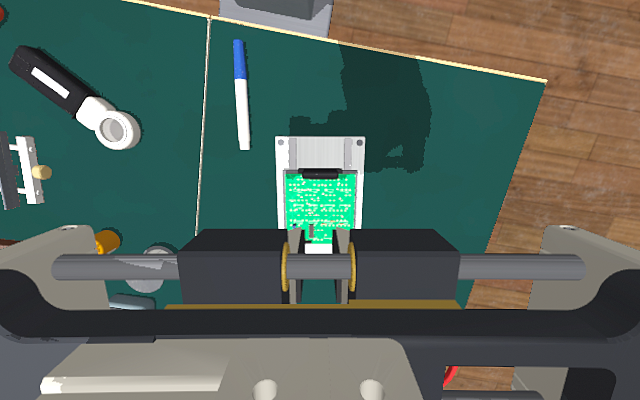

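Wrist view: the tab is at (322,173), the board at about (320,200), the slide's near edge at v≈137, and the loupe head at (117,130). The gripper hides the post. I'll let the arm settle, then measure.

>>> {"op": "move_arm", "data": {"gripper": [0,0,0], "slide": [[0,0,0],[0,0,0],[0,0,0]], "roll": [0,0,0]}}

```text
clock: 1.45
position: [498.1, 217.3, 250.6]
tool_rot: [[-0.985, -0.173, -0.001], [-0.173, 0.985, 0.001], [0.001, 0.001, -1.0]]
force: [-0.6, -0.2, 0.5]
opening: 0.0
finger_force: 0.0
```

Run:
```python
from h import *
im,c=snap("wrist"); s=arm.observe(); print(s["position"],s["tool_rot"],s["force"],s["joint_velocities"])
def rect(m,z):
    k=big(m); b=cv2.boxPoints(cv2.minAreaRect(k)); print(cv2.contourArea(k),b.ravel()); w=onz(c,b,z); print(w, w.mean(0)); 
print("tab"); rect(mask(im,(0,0,0),(180,255,50),(285,160,360,186)),60)
print("base"); rect(mask(im,(0,0,120),(180,60,255),(265,130,375,170)),12.6)
print("lhead"); k=mask(im,(0,0,150),(180,60,255),(70,80,145,155)); rect(k,25)
print("lhandle"); rect(mask(im,(0,0,0),(180,255,60),(0,35,120,130)),25)
a=cv2.resize(im[0:240,0:380],None,fx=2.1,fy=2.1,interpolation=cv2.INTER_CUBIC);cv2.imwrite("pics/w2.png",a[:,:,::-1])
```

```text
[497.98 217.69 250.63] [[-0.98 -0.17 -0.  ]
 [-0.17  0.98  0.  ]
 [ 0.    0.   -1.  ]] [ 0.2   0.28 -0.4 ] [-0.01 -0.   -0.    0.    0.    0.    0.  ]
tab
311.0 [295. 179. 295. 170. 337. 170. 337. 179.]
[[494.41 187.33  60.  ]
 [483.26 185.61  60.  ]
 [474.23 236.83  60.  ]
 [485.31 238.99  60.  ]] [484.3  212.19  60.  ]
base
2765.5 [271. 137. 361. 137. 361. 169. 271. 169.]
[[451.69 143.75  12.6 ]
 [430.32 264.96  12.6 ]
 [473.23 274.33  12.6 ]
 [495.23 149.44  12.6 ]] [462.62 208.12  12.6 ]
lhead
1817.0 [ 64.93 126.52  83.75  92.64 138.77 123.21 119.95 157.08]
[[ 485.08 -117.54   25.  ]
 [ 438.8   -92.26   25.  ]
 [ 463.95  -25.1    25.  ]
 [ 512.55  -49.21   25.  ]] [475.1  -71.03  25.  ]
lhandle
2930.5 [ -1.77  66.83  21.59  36.04 120.   110.69  96.63 141.48]
[[ 427.58 -190.65   25.  ]
 [ 387.86 -159.99   25.  ]
 [ 452.58  -48.52   25.  ]
 [ 497.2   -78.67   25.  ]] [ 441.31 -119.46   25.  ]
```

View pics/w2.png

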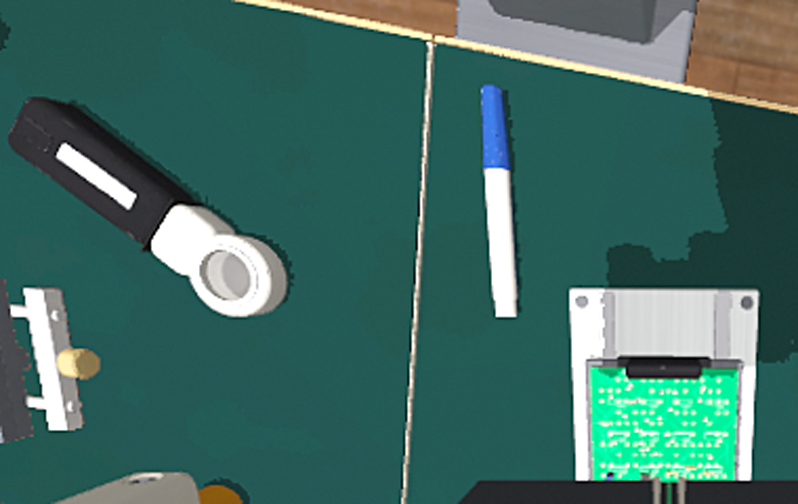

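Cropped wrist view: the tab is a black bar at crop (664,367). The slide is aligned with the tool, and the loupe is lying clear. I'll go down behind the tab.

>>> {"op": "move_arm", "data": {"gripper": [0,0,0,0,0,0,0,0,0,0,0,0], "slide": [[15,-2,10],[41,-3,30],[41,-3,55],[41,-3,80],[41,-3,105],[41,-3,130],[41,-3,155],[41,-3,178],[41,-3,195],[41,-3,204],[41,-3,204],[41,-3,204]], "roll": [0,0,0,0,0,0,0,0,0,0,0,0]}}

```text
clock: 2.5
position: [458.7, 207.1, 46.9]
tool_rot: [[-0.985, -0.173, -0.001], [-0.173, 0.985, 0.0], [0.0, 0.0, -1.0]]
force: [-0.6, -0.2, 1.4]
opening: 0.006
finger_force: 0.0
```

>>> {"op": "move_arm", "data": {"gripper": [0,0,0,0,0,0,0,0,0,0,0,0], "slide": [[-3,0,0],[-6,0,0],[-9,0,0],[-12,0,0],[-15,0,0],[-18,0,0],[-21,0,0],[-24,0,0],[-27,0,0],[-30,0,0],[-33,0,0],[-35,0,0]], "roll": [0,0,0,0,0,0,0,0,0,0,0,0]}}

```text
clock: 3.5
position: [493.9, 211.9, 46.6]
tool_rot: [[-0.985, -0.171, -0.0], [-0.171, 0.985, -0.0], [0.0, -0.0, -1.0]]
force: [-1.1, -0.5, 1.9]
opening: 0.003
finger_force: 0.8
```

Run:
```python
from h import *
im,c=snap("wrist"); s=arm.observe(); print(s["position"],s["force"])
for z,m in ((32,mask(im,(45,100,60),(80,255,255),(200,60,440,260))),):
    k=big(m); b=cv2.boxPoints(cv2.minAreaRect(k)); print(b.ravel(), onz(c,b,z))
cv2.imwrite("pics/w3.png",im[:,:,::-1])
```

```text
[494.38 212.04  46.65] [-0.98 -0.13  0.28]Traceback (most recent call last):
  File "<stdin>", line 4, in <module>
  File "h.py", line 22, in big
    return max(cv2.findContours(m,cv2.RETR_EXTERNAL,cv2.CHAIN_APPROX_NONE)[0],key=cv2.contourArea)
ValueError: max() iterable argument is empty
```

The force is about 1.3 N, so the carriage is sliding. I'll keep going.

>>> {"op": "move_arm", "data": {"gripper": [0,0,0,0,0], "slide": [[-2,0,0],[-4,0,0],[-6,0,0],[-8,0,0],[-9,0,0]], "roll": [0,0,0,0,0]}}

```text
clock: 3.97
position: [502.7, 213.5, 46.6]
tool_rot: [[-0.985, -0.171, -0.0], [-0.171, 0.985, -0.0], [0.0, -0.0, -1.0]]
force: [-1.2, -1.2, -0.1]
opening: 0.003
finger_force: 0.8
```

>>> {"op": "move_arm", "data": {"gripper": [0,0,0,0], "slide": [[-1.5,0,0],[-3,0,0],[-4.5,0,0],[-6,0,0]], "roll": [0,0,0,0]}}

```text
clock: 4.3
position: [503.4, 213.6, 46.1]
tool_rot: [[-0.985, -0.172, -0.009], [-0.172, 0.985, -0.004], [0.009, -0.002, -1.0]]
force: [-16.5, -3.6, 13.0]
opening: 0.002
finger_force: 8.6
```

>>> {"op": "move_arm", "data": {"gripper": [0,0,0,0], "slide": [[2.5,0,0],[2.5,0,0],[2.5,0,0],[2.5,0,0]], "roll": [0,0,0,0]}}

```text
clock: 4.63
position: [503.4, 213.7, 46.1]
tool_rot: [[-0.985, -0.172, -0.005], [-0.172, 0.985, -0.002], [0.005, -0.001, -1.0]]
force: [-7.4, -2.0, 3.8]
opening: 0.004
finger_force: 3.7
```

>>> {"op": "move_arm", "data": {"gripper": [0,0,0,0,0,0,0,0,0,0,0,0], "slide": [[-0.5,0,0],[-0.5,0,0],[-0.5,0,0],[-0.5,0,0],[-0.5,0,0],[-0.5,0,0],[-0.5,0,0],[-0.5,0,0],[-0.5,0,0],[-0.5,0,0],[-0.5,0,0],[-0.5,0,0]], "roll": [0,0,0,0,0,0,0,0,0,0,0,0]}}

```text
clock: 5.63
position: [503.4, 213.7, 46.1]
tool_rot: [[-0.985, -0.172, -0.005], [-0.172, 0.985, -0.002], [0.006, -0.001, -1.0]]
force: [-6.9, -1.5, 4.1]
opening: 0.006
finger_force: 4.4
```

>>> {"op": "move_arm", "data": {"gripper": [0,0,0,0], "slide": [[0,0,0],[0,0,0],[0,0,0],[0,0,0]], "roll": [0,0,0,0]}}

```text
clock: 5.97
position: [503.4, 213.7, 46.1]
tool_rot: [[-0.985, -0.172, -0.005], [-0.172, 0.985, -0.002], [0.006, -0.001, -1.0]]
force: [-8.7, -1.2, 4.4]
opening: 0.003
finger_force: 4.4
```

Pressed home at about 8 N for over 1.3 s. Next I'll back off, rise and roll over to look at the collar and the loupe.

>>> {"op": "move_arm", "data": {"gripper": [0,0,0,0,0,0,0,0,0,0,0,0], "slide": [[6,0,0],[14,0,0],[20,0,-10],[20,0,-35],[20,0,-65],[20,0,-95],[20,0,-125],[20,0,-155],[20,0,-185],[20,0,-215],[20,0,-245],[20,0,-260]], "roll": [0,0,0,0,0,0.1,0.2,0.32,0.44,0.56,0.68,0.8]}}

```text
clock: 6.97
position: [487.9, 211.9, 312.0]
tool_rot: [[-0.806, 0.592, 0.007], [0.592, 0.806, 0.003], [-0.004, 0.007, -1.0]]
force: [1.2, 0.7, 0.4]
opening: 0.002
finger_force: 0.0
```

>>> {"op": "move_arm", "data": {"gripper": [0,0,0,60,80,80,80,80,80,80,80,80], "slide": [[0,0,0],[0,0,0],[0,0,0],[0,0,0],[0,0,0],[0,0,0],[0,0,0],[0,0,0],[0,0,0],[0,0,0],[0,0,0],[0,0,0]], "roll": [0.12,0.24,0.36,0.48,0.6,0.72,0.84,0.96,1.08,1.2,1.32,1.44]}}

```text
clock: 7.97
position: [486.5, 211.1, 307.7]
tool_rot: [[0.482, 0.876, 0.002], [0.876, -0.482, 0.001], [0.002, 0.001, -1.0]]
force: [-0.7, -0.0, 0.4]
opening: 0.609
finger_force: 0.0
```

>>> {"op": "move_arm", "data": {"gripper": [80,80,80,80], "slide": [[0,0,0],[0,0,0],[0,0,0],[0,0,0]], "roll": [0.1,0.1,0.1,0.1]}}

```text
clock: 8.3
position: [486.6, 211.0, 307.2]
tool_rot: [[0.559, 0.829, 0.001], [0.829, -0.559, 0.001], [0.001, 0.0, -1.0]]
force: [-1.0, 0.5, -0.5]
opening: 0.862
finger_force: 0.0
```

Run:
```python
from h import *
im,c=snap("wrist"); s=arm.observe(); print(s["position"],s["tool_rot"],s["joint_positions"],s["joint_velocities"],s["force"])
np.save("w4.npy",im); np.save("w4T.npy",c["world_from_camera"])
cv2.imwrite("pics/w4.png",im[:,:,::-1])
im,c=snap("scene"); np.save("s4.npy",im); 
a=cv2.resize(im[120:250,240:360],None,fx=4,fy=4,interpolation=cv2.INTER_CUBIC);cv2.imwrite("pics/s4.png",a[:,:,::-1])
```

```text
[486.61 210.94 307.09] [[ 0.56  0.83  0.  ]
 [ 0.83 -0.56  0.  ]
 [ 0.    0.   -1.  ]] [-0.39  0.19 -0.08  1.77  0.02  1.18 -1.07] [ 0.    0.    0.   -0.    0.   -0.   -0.01] [0.28 1.31 0.13]
```

View pics/w4.png

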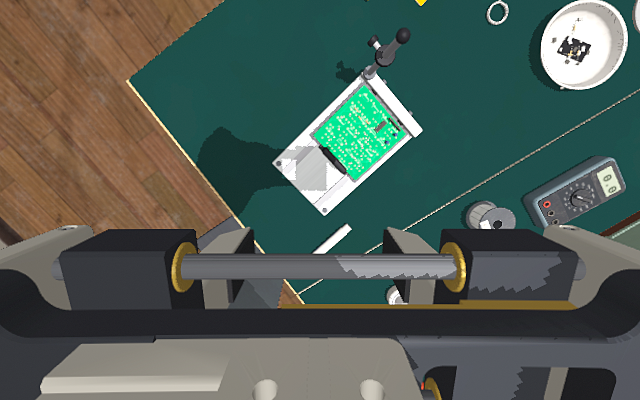

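View pics/s4.png

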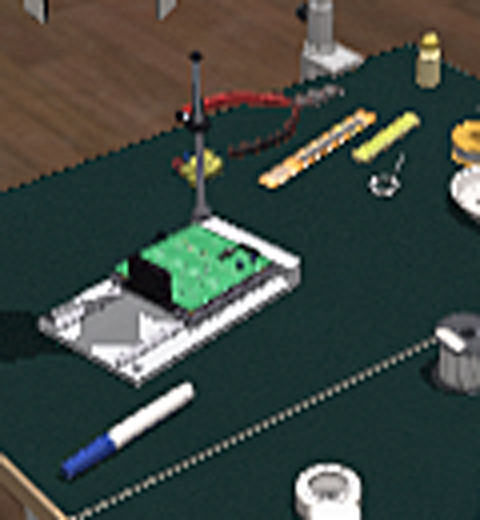

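Wrist view: the carriage is home with the board against the bar, the post base at about (370,75), the collar at about (383,57) and the ball at (403,34). Scene crop: the ball is at (196,57), the collar at (198,121) and the base at (202,215). I'll compute the collar height from these.

Run:
```python
from h import *
im=np.load("w4.npy"); c=viewer.calibration("wrist"); c["world_from_camera"]=np.load("w4T.npy")
k=big(mask(im,(45,100,60),(80,255,255),(290,70,430,190))); b=cv2.boxPoints(cv2.minAreaRect(k)); w=onz(c,b,31.5); print("board",w,w.mean(0)); 
print("lengths",np.linalg.norm(np.diff(w,axis=0),axis=1))
k=big(mask(im,(0,0,130),(180,50,255),(260,60,430,220))|mask(im,(45,100,60),(80,255,255),(290,70,430,190))); b=cv2.boxPoints(cv2.minAreaRect(k)); w=onz(c,b,12.6); print("base",b.ravel(),w,w.mean(0))
# post
def rep(c,base,col,ball):
    P=onz(c,[base],28.6)[0]; print("post xy from base",P)
    for name,px,z in(("ball",ball,None),("col",col,None)):
        for xy in (P[:2],np.array([625,291])):
            o,d=rays(c,[px]);d=d[0]; A=np.c_[d,[0,0,-1]]; r=np.linalg.lstsq(A,np.r_[xy,0]-o,rcond=None)[0]; print(name,xy,"z",r[1],"miss",np.linalg.norm(A@r-(np.r_[xy,0]-o)))
rep(c,(369,76),(384,56),(403,34))
sc=viewer.calibration("scene"); rep(sc,(240+202/4,120+213/4),(240+198/4,120+121/4),(240+196/4,120+57/4))
a=cv2.resize(im[20:100,340:440],None,fx=6,fy=6,interpolation=cv2.INTER_CUBIC);cv2.imwrite("pics/w5.png",a[:,:,::-1])
im=np.load("s4.npy");a=cv2.resize(im[125:185,265:315],None,fx=9,fy=9,interpolation=cv2.INTER_CUBIC);cv2.imwrite("pics/s5.png",a[:,:,::-1])
```

```text
board [[510.65 267.03  31.5 ]
 [611.58 281.23  31.5 ]
 [631.95 188.59  31.5 ]
 [527.48 169.23  31.5 ]] [570.41 226.52  31.5 ]
lengths [101.93  94.86 106.25]
base [269.98 160.91 359.55  74.54 415.64 132.7  326.07 219.07] [[431.51 268.86  12.6 ]
 [617.43 296.9   12.6 ]
 [645.93 176.97  12.6 ]
 [451.83 136.85  12.6 ]] [536.67 219.9   12.6 ]
post xy from base [624.22 286.64  28.6 ]
ball [624.22 286.64] z 200.67018588668424 miss 3.814010210322357
ball [625 291] z 196.2980428688499 miss 0.26245218736726694
col [624.22 286.64] z 131.24155798045447 miss 3.2605596412329514
col [625 291] z 125.75615414632806 miss 0.8252861518369962
post xy from base [632.46 294.1   28.6 ]
ball [632.46 294.1 ] z 187.9885028786432 miss 0.41564457866993043
ball [625 291] z 191.32360025851895 miss 3.8995812533489977
col [632.46 294.1 ] z 125.014134314508 miss 0.6627586262716817
col [625 291] z 128.68378015758313 miss 3.6537816571156028
```

View pics/w5.png

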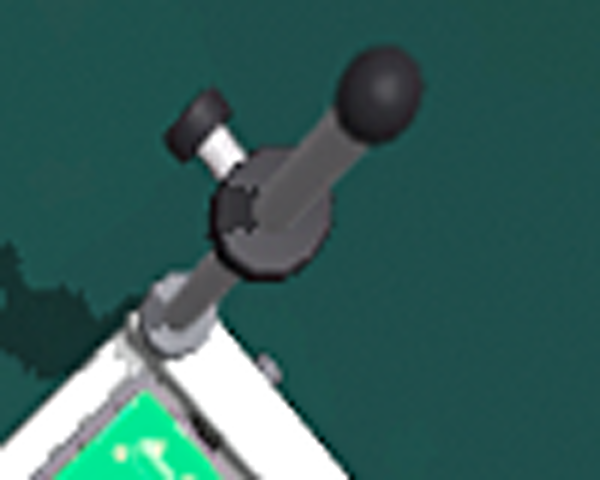

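View pics/s5.png

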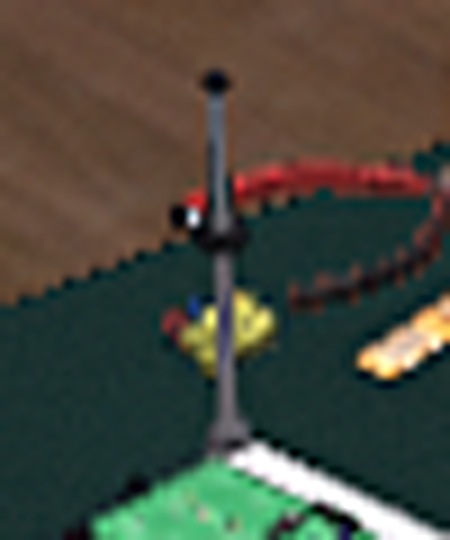

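Wrist crop: the ball centre is at (380,93), the collar outline centre at (271,215) and the base ring centre at (177,318). Scene crop: the ball is at (215,82), the collar at (220,235) and the base at (228,440). To remove calibration bias I'll anchor on the ball (z≈192) and the base (z≈29).

Run:
```python
from h import *
c=viewer.calibration("wrist"); c["world_from_camera"]=np.load("w4T.npy"); sc=viewer.calibration("scene")
def col(c,f,o,base,cl,ball):
    px=(np.array([base,cl,ball])+.5)/f-.5+o
    for zb in (30,34):
        A=onz(c,[px[0]],zb)[0];B=onz(c,[px[2]],192)[0]; C,d=rays(c,[px[1]]); u=B-A
        r=np.linalg.lstsq(np.c_[u,-d[0]],C-A,rcond=None)[0]; print(A,B,"collar",A+r[0]*u, "ref625,291 bias", )
    # two-ray closest
    return C,d[0],px
a=col(c,6,(340,20),(177,318),(271,215),(380,93))
b=col(sc,9,(265,125),(228,440),(220,235),(215,82))
r=np.linalg.lstsq(np.c_[a[1],-b[1]],b[0]-a[0],rcond=None)[0]; print("tri",a[0]+r[0]*a[1],b[0]+r[1]*b[1])
s0=rays(c,[a[2][2]]);s1=rays(sc,[b[2][2]]); r=np.linalg.lstsq(np.c_[s0[1][0],-s1[1][0]],s1[0]-s0[0],rcond=None)[0]; print("tri ball",s0[0]+r[0]*s0[1][0],s1[0]+r[1]*s1[1][0])
```

```text
[626.29 290.32  30.  ] [626.27 290.46 192.  ] collar [626.28 290.4  125.2 ] ref625,291 bias
[625.33 290.11  34.  ] [626.27 290.46 192.  ] collar [625.88 290.31 126.49] ref625,291 bias
[628.56 292.53  30.  ] [628.57 292.51 192.  ] collar [628.57 292.52 125.29] ref625,291 bias
[624.81 287.19  34.  ] [628.57 292.51 192.  ] collar [627.02 290.31 126.74] ref625,291 bias
tri [625.76 290.15 126.98] [626.4  289.81 127.16]
tri ball [625.79 290.35 193.24] [626.72 289.89 193.56]
```

Collar height is about 125.5 mm, and the board centre about (570, 226). Next I'll move over the loupe.

>>> {"op": "move_arm", "data": {"gripper": [70,70,70,70,70,70,70,70,70,70,70,70], "slide": [[-20,10,0],[-50,27,0],[-84,45,0],[-118,63,10],[-150,80,25],[-182,97,45],[-212,113,65],[-240,128,85],[-262,140,97],[-276,147,104],[-282,149,107],[-282,149,107]], "roll": [0,0,0,0,0,0,0,0,0,0,0,0]}}

```text
clock: 9.4
position: [450.6, -107.5, 199.1]
tool_rot: [[0.564, 0.826, -0.002], [0.826, -0.564, -0.0], [-0.001, -0.001, -1.0]]
force: [0.0, 0.8, 0.1]
opening: 0.763
finger_force: 0.0
```

>>> {"op": "move_arm", "data": {"gripper": [70,70,70], "slide": [[0,0,0],[0,0,0],[0,0,0]], "roll": [0,0,0]}}

```text
clock: 9.65
position: [452.3, -104.7, 200.4]
tool_rot: [[0.56, 0.829, 0.001], [0.829, -0.56, 0.0], [0.001, 0.001, -1.0]]
force: [-0.8, -0.9, -0.0]
opening: 0.762
finger_force: 0.0
```

Run:
```python
from h import *
im,c=snap("wrist"); s=arm.observe(); print(s["position"],s["tool_rot"],s["joint_positions"],s["joint_velocities"],s["force"])
np.save("w6.npy",im); np.save("w6T.npy",c["world_from_camera"])
cv2.imwrite("pics/w6.png",im[:,:,::-1])
```

```text
[ 452.17 -104.82  200.29] [[ 0.56  0.83  0.  ]
 [ 0.83 -0.56  0.  ]
 [ 0.    0.   -1.  ]] [ 0.01  0.18  0.17  2.05 -0.04  0.91 -0.39] [ 0.    0.    0.01  0.    0.   -0.    0.  ] [-0.07  0.3  -0.49]
```

View pics/w6.png

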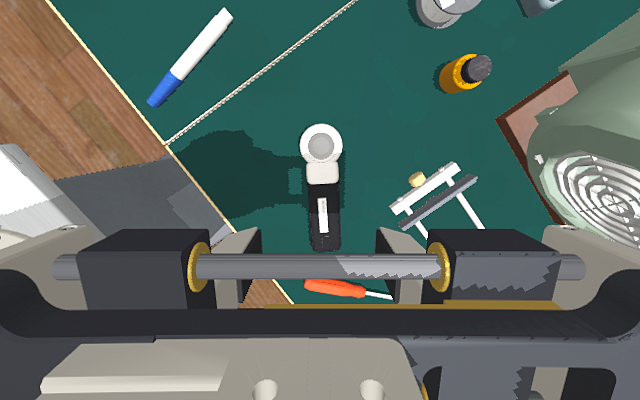

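Wrist view: the loupe is nearly upright in the picture. The head is at (321,145), and the handle runs from (322,185) to (325,248). The clamp fixture's nearest corner is at about (392,210). I'll measure both in tool axes.

Run:
```python
from h import *
im=np.load("w6.npy"); c=viewer.calibration("wrist"); T=np.load("w6T.npy"); c["world_from_camera"]=T
s=arm.observe(); R=s["tool_rot"]; p=s["position"]
tool=lambda P:(P-p)@R
k=big(mask(im,(0,0,120),(180,60,255),(290,115,352,186)))
(u,v),r=cv2.minEnclosingCircle(k[k[:,0,1]<160].reshape(-1,1,2)); print("head px",u,v,r, "tool",tool(onz(c,[(u,v)],24))[0], r)
m=mask(im,(0,0,0),(180,255,75),(303,186,345,250))
for row in range(188,246,8):
    x=np.where(m[row])[0]; 
    if len(x): print(row,x.min(),x.max(),tool(onz(c,[(x.min()-.5,row),(x.max()+.5,row)],25)).round(1).tolist())
col=np.where(m.any(1))[0]; print("rows",col.min(),col.max(), tool(onz(c,[(322,col.min()),(324,col.max())],25)))
for z in (0,40,60): print("fixture z",z,tool(onz(c,[(390,208),(399,226),(457,163),(417,180)],z)).round(0).tolist())
```

```text
head px 320.528564453125 144.528564453125 21.792335510253906 tool [ 49.56   1.88 176.34] 21.792335510253906
188 303 344 [[-1.7, -19.7, 175.3], [-1.6, 30.9, 175.3]]
196 303 343 [[-11.6, -19.8, 175.3], [-11.5, 29.9, 175.3]]
204 303 343 [[-21.6, -19.9, 175.3], [-21.6, 30.2, 175.3]]
212 308 339 [[-31.9, -13.9, 175.3], [-31.8, 25.5, 175.3]]
220 308 339 [[-42.2, -14.0, 175.2], [-42.2, 25.7, 175.3]]
228 309 340 [[-52.8, -12.9, 175.2], [-52.7, 27.2, 175.3]]
236 309 340 [[-63.5, -12.9, 175.2], [-63.4, 27.4, 175.3]]
244 310 341 [[-74.3, -11.8, 175.2], [-74.3, 28.9, 175.2]]
rows 186 249 [[  0.79   3.79 175.3 ]
 [-81.19   6.7  175.22]]
fixture z 0 [[-34.0, 94.0, 200.0], [-59.0, 108.0, 200.0], [25.0, 174.0, 200.0], [4.0, 126.0, 200.0]]
fixture z 40 [[-22.0, 83.0, 160.0], [-45.0, 95.0, 160.0], [30.0, 154.0, 160.0], [11.0, 112.0, 160.0]]
fixture z 60 [[-16.0, 78.0, 140.0], [-37.0, 89.0, 140.0], [33.0, 144.0, 140.0], [15.0, 104.0, 140.0]]
```

Run:
```python
from h import *
cs={"wrist":viewer.calibration("wrist")}; cs["wrist"]["world_from_camera"]=np.load("w6T.npy"); ims={"wrist":np.load("w6.npy")}
for n in("top","scene"): ims[n],cs[n]=snap(n)
box={"wrist":(405,168,432,192),"top":(385,190,412,220),"scene":(350,235,420,295)}
R={}
for n in box:
    m=mask(ims[n],(12,50,90),(35,255,255),box[n]); M=cv2.moments(m,True); print(n,M["m00"])
    if M["m00"]: R[n]=rays(cs[n],[(M["m10"]/M["m00"],M["m01"]/M["m00"])]); print(M["m10"]/M["m00"],M["m01"]/M["m00"])
for a,b in(("wrist","top"),("wrist","scene"),("top","scene")):
    if a in R and b in R:
        (o,d),(q,e)=R[a],R[b]; r=np.linalg.lstsq(np.c_[d[0],-e[0]],q-o,rcond=None)[0]; print(a,b,o+r[0]*d[0],q+r[1]*e[0])
```

```text
wrist 193.0
416.82901554404145 179.05699481865284
top 27.0
399.2962962962963 205.07407407407408
scene 31.0
376.6774193548387 251.7741935483871
wrist top [ 556.13 -165.76   15.54] [ 557.42 -164.79   15.46]
wrist scene [ 560.01 -172.59   -3.91] [ 588.76 -190.75    8.2 ]
top scene [ 558.52 -167.33    2.7 ] [ 587.13 -192.07   10.09]
```

The fixture is low (knob centre at about 15 mm), so it's well under the gripper body. I'll descend to the grip.

>>> {"op": "move_arm", "data": {"gripper": [64,64,64,64,64,64,64,64,64,64,64,64], "slide": [[-10,3,5],[-20.5,5.5,20],[-20.5,5.5,45],[-20.5,5.5,70],[-20.5,5.5,95],[-20.5,5.5,118],[-20.5,5.5,138],[-20.5,5.5,155],[-20.5,5.5,170],[-20.5,5.5,181],[-20.5,5.5,188],[-20.5,5.5,189]], "roll": [-0.02,-0.055,-0.055,-0.055,-0.055,-0.055,-0.055,-0.055,-0.055,-0.055,-0.055,-0.055]}}

```text
clock: 10.8
position: [443.9, -125.8, 9.8]
tool_rot: [[0.516, 0.857, -0.002], [0.857, -0.516, 0.0], [-0.0, -0.002, -1.0]]
force: [-0.1, -0.3, 0.8]
opening: 0.697
finger_force: 0.0
```

>>> {"op": "move_arm", "data": {"gripper": [64,64,64], "slide": [[0,0,0],[0,0,0],[0,0,0]], "roll": [0,0,0]}}

```text
clock: 11.05
position: [445.2, -126.3, 11.5]
tool_rot: [[0.516, 0.857, 0.002], [0.857, -0.516, -0.0], [0.001, 0.001, -1.0]]
force: [-0.1, 0.9, -0.8]
opening: 0.701
finger_force: 0.0
```

>>> {"op": "move_arm", "data": {"gripper": [40,30,30,30,30,30,30,30], "slide": [[0,0,0],[0,0,0],[0,0,0],[0,0,0],[0,0,0],[0,0,0],[0,0,0],[0,0,0]], "roll": [0,0,0,0,0,0,0,0], "grip_force": 25}}

```text
clock: 11.72
position: [444.7, -126.3, 10.9]
tool_rot: [[0.516, 0.857, 0.0], [0.857, -0.516, -0.0], [0.0, 0.0, -1.0]]
force: [-0.2, 0.6, 4.5]
opening: 0.417
finger_force: 25.0
```

>>> {"op": "move_arm", "data": {"gripper": [30,30,30,30,30,30,30,30,30,30,30], "slide": [[0,0,-3],[0,0,-9],[0,0,-20],[0,0,-35],[0,0,-55],[0,0,-77],[0,0,-100],[0,0,-120],[0,0,-133],[0,0,-140],[0,0,-140]], "roll": [0,0,0,0,0,0,0,0,0,0,0]}}

```text
clock: 12.63
position: [445.6, -126.4, 152.8]
tool_rot: [[0.516, 0.857, 0.004], [0.857, -0.516, -0.0], [0.002, 0.003, -1.0]]
force: [0.9, 0.0, -1.3]
opening: 0.419
finger_force: 25.0
```

>>> {"op": "move_arm", "data": {"gripper": [30,30,30], "slide": [[0,0,0],[0,0,0],[0,0,0]], "roll": [0,0,0]}}

```text
clock: 12.88
position: [443.5, -126.0, 149.7]
tool_rot: [[0.516, 0.857, -0.002], [0.857, -0.516, 0.0], [-0.001, -0.002, -1.0]]
force: [-0.6, 0.1, -0.9]
opening: 0.416
finger_force: 25.0
```

```bash
cat > lens.py <<'E'
from h import *
im,c=snap("wrist"); s=arm.observe(); p,R=s["position"],s["tool_rot"]; print(p,R,s["force"],s["opening"],s["joint_positions"],s["clock"])
np.save("w7.npy",im)
m=mask(im,(0,0,120),(180,60,255),(230,90,410,250)); n,l,st,ce=cv2.connectedComponentsWithStats(m); 
for i in range(1,n):
    if st[i,4]>300: print(st[i],ce[i])
E
python3 lens.py
python3 - <<'E'
from h import *
im=np.load("w7.npy"); cv2.imwrite("pics/w7.png",im[:,:,::-1])
E
```

```text
[ 443.64 -126.01  149.71] [[ 0.52  0.86 -0.  ]
 [ 0.86 -0.52  0.  ]
 [-0.   -0.   -1.  ]] [ 0.03 -0.49 -0.76] 0.4137708255236389 [ 0.06  0.25  0.19  2.1  -0.06  0.79 -0.26] 12.9333
[  268    90   102   122 10264] [318.27 145.87]
[256 227  27  23 425] [268.51 239.19]
[354 227  27  23 438] [367.95 239.08]
```

View pics/w7.png

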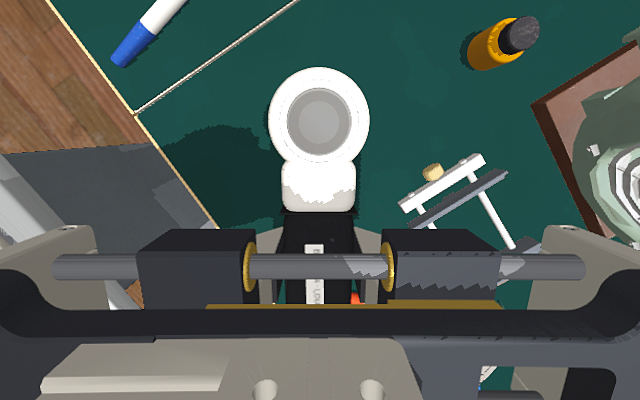

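Wrist view: the loupe is held straight, with the head outline centred at about (319,117) and 102 px wide. That matches a level lens at the expected depth. I'll work out the lens offset and the final pose.

```bash
cat > fin.py <<'E'
from h import *
def lens():
    im,c=snap("wrist"); s=arm.observe(); p,R=s["position"],s["tool_rot"]
    g=cv2.cvtColor(im,cv2.COLOR_RGB2HSV); m=mask(im,(0,0,90),(180,70,255),(240,50,400,150)); k=big(m).reshape(-1,2); k=k[(k[:,1]<140)]
    (u,v),a,_=cv2.fitEllipse(k); print("ellipse",u,v,a)
    P=onz(c,[(u,v)],p[2]+15)[0]; t=(P-p)@R; print("lens top in tool",t); return s,t
if __name__=="__main__":
    s,t=lens(); p,R=s["position"],s["tool_rot"]; print(p,R,s["force"],s["clock"])
    L=np.array([t[0],t[1],-2]); print("lens world now",p+R@L)
    y=.173; F=np.array([[np.cos(y),np.sin(y),0],[np.sin(y),-np.cos(y),0],[0,0,-1]])
    tgt=np.array([570.2,226,125.5]); d=R.T@(tgt-F@L-p); print("tcp goal",tgt-F@L,"slide",d,"roll",np.arctan2(R[1,0],R[0,0])-y)
E
python3 fin.py
```

```text
ellipse 318.30743408203125 119.47203063964844 (101.26605987548828, 105.52332305908203)
lens top in tool [ 71.59  -0.83 -15.06]
[ 443.73 -126.06  149.79] [[ 0.52  0.86 -0.  ]
 [ 0.86 -0.52  0.  ]
 [-0.   -0.   -1.  ]] [-0.07  0.15 -1.34] 12.9833
lens world now [479.96 -64.3  151.73]
tcp goal [499.82 212.86 123.5 ] slide [ 319.3  -126.72   26.27] roll 0.8558585252861728
```

>>> {"op": "move_arm", "data": {"gripper": [30,30,30,30,30,30,30,30,30,30,30,30], "slide": [[10,-4,0],[32,-13,0],[62,-25,0],[95,-38,0],[129,-51,0],[163,-65,0],[197,-78,0],[229,-91,0],[258,-102,0],[282,-112,0],[301,-119,0],[312,-124,0]], "roll": [0.02,0.07,0.15,0.24,0.33,0.42,0.51,0.6,0.68,0.76,0.82,0.856]}}

```text
clock: 13.98
position: [498.9, 208.4, 149.9]
tool_rot: [[0.985, 0.172, -0.001], [0.172, -0.985, 0.001], [-0.001, -0.001, -1.0]]
force: [0.4, 0.4, -0.1]
opening: 0.418
finger_force: 25.0
```

>>> {"op": "move_arm", "data": {"gripper": [30,30,30,30,30], "slide": [[0,0,0],[0,0,0],[0,0,0],[0,0,0],[0,0,0]], "roll": [0,0,0,0,0]}}

```text
clock: 14.4
position: [499.2, 203.5, 150.6]
tool_rot: [[0.985, 0.17, -0.0], [0.17, -0.985, -0.0], [-0.0, 0.0, -1.0]]
force: [-0.3, -0.1, -0.0]
opening: 0.417
finger_force: 25.0
```

```bash
python3 fin.py
```

```text
ellipse 309.689208984375 98.83081817626953 (90.5209732055664, 141.14320373535156)
lens top in tool [ 80.29  -3.43 -15.02]
[499.27 203.71 150.73] [[ 0.99  0.17 -0.  ]
 [ 0.17 -0.99 -0.  ]
 [-0.    0.   -1.  ]] [-0.33 -0.94 -1.62] 14.45
lens world now [577.81 220.78 152.72]
tcp goal [491.69 208.79 123.5 ] slide [-6.59 -6.31 27.23] roll -0.001795238272475519
```

The white slide behind the lens spoiled that ellipse fit, so I'll use the clean offset from before (71.6, −0.8) and go to the goal at (499.8, 212.9, 123.5).

>>> {"op": "move_arm", "data": {"gripper": [30,30,30,30,30,30,30,30,30,30], "slide": [[0.5,-2,3],[1,-5,7],[2,-8,12],[2,-9,17],[2,-9,22],[2,-9,25],[2,-9,27],[2,-9,27],[2,-9,27],[2,-9,27]], "roll": [0,0,0,0,0,0,0,0,0,0]}}

```text
clock: 15.28
position: [499.8, 214.2, 123.9]
tool_rot: [[0.985, 0.172, 0.0], [0.172, -0.985, 0.0], [0.0, -0.0, -1.0]]
force: [0.1, -0.2, -0.7]
opening: 0.419
finger_force: 25.0
```

Run:
```python
from h import *
im,c=snap("wrist"); s=arm.observe(); p,R=s["position"],s["tool_rot"]; print(p,s["force"],s["joint_velocities"])
print("lens",p+R@np.array([71.6,-.8,-2]))
# lens check: grey/white ring is hard over white; scene view check of lens height vs collar, and board seen home
cs={}
im,c=snap("scene"); k=big(mask(im,(45,100,60),(80,255,255),(240,150,340,220))); print("scene board px",cv2.boundingRect(k))
print("pred lens/collar px",proj(c,[p+R@np.array([71.6,-.8,-2]),[626,290.4,125.5]]))
m=mask(im,(0,0,150),(180,40,255),(255,120,310,175)); print(cv2.connectedComponentsWithStats(m)[2:4])
im,c=snap("top"); print("top pred lens",proj(c,[p+R@np.array([71.6,-.8,-15])]))
m=mask(im,(0,0,150),(180,40,255),(235,160,295,225)); m2=mask(im,(45,100,60),(80,255,255),(225,150,300,250)); print("top board rect",cv2.boundingRect(big(m2)), onz(c,[np.array(cv2.boundingRect(big(m2)))[:2]],31))
a=im[150:265,210:310]; cv2.imwrite("pics/t8.png",cv2.resize(a,None,fx=5,fy=5,interpolation=cv2.INTER_CUBIC)[:,:,::-1])
```

```text
[499.82 214.29 123.96] [ 0.66 -0.64 -0.87] [ 0. -0. -0. -0.  0.  0. -0.]
lens [570.22 227.38 126.  ]
scene board px (275, 176, 33, 21)
pred lens/collar px [[286.46 162.78]
 [288.83 151.05]]
(array([[     0,      0,    640,    400, 255964],
       [   255,    125,      2,      5,      5],
       [   263,    133,      1,      1,      1],
       [   261,    137,      1,      1,      1],
       [   258,    141,      6,      4,      9],
       [   267,    146,      1,      1,      1],
       [   287,    156,      1,      1,      1],
       [   264,    167,      9,      5,     14],
       [   288,    167,      1,      1,      1],
       [   290,    166,      1,      1,      1],
       [   258,    174,      1,      1,      1],
       [   293,    174,      1,      1,      1]], dtype=int32), array([[319.51, 199.51],
       [255.2 , 127.  ],
       [263.  , 133.  ],
       [261.  , 137.  ],
       [260.33, 142.44],
       [267.  , 146.  ],
       [287.  , 156.  ],
       [267.79, 169.14],
       [288.  , 167.  ],
       [290.  , 166.  ],
       [258.  , 174.  ],
       [293.  , 174.  ]]))
top pred lens [[250.66 198.95]]
top board rect (239, 182, 38, 27) [[629.94 279.1   31.  ]]
```

>>> {"op": "move_arm", "data": {"gripper": [30,30,30,30,30,30,30,30], "slide": [[0,1.2,0.4],[0,1.2,0.4],[0,1.2,0.4],[0,1.2,0.4],[0,1.2,0.4],[0,1.2,0.4],[0,1.2,0.4],[0,1.2,0.4]], "roll": [0,0,0,0,0,0,0,0]}}

```text
clock: 16.1
position: [499.8, 213.1, 123.3]
tool_rot: [[0.985, 0.172, -0.0], [0.172, -0.985, 0.0], [-0.0, -0.0, -1.0]]
force: [-0.2, 0.4, -0.4]
opening: 0.417
finger_force: 25.0
```

```bash
python3 -c "
from plant import arm
s=arm.observe(); print(s['position'],s['force'],s['opening'],s['clock']); print(arm.finish_job())"
```

```text
[499.79303334 213.1372381  123.31081553] [-0.23985549  0.42953209 -0.37471879] 0.41709333149389133 16.1
the job is handed in; nothing more can be done
None
```

The job is handed in at 16.1 s: I pressed the carriage against its stop at about 8 N for over a second (nearly 17 N for an instant at first contact), and the gripper holds the loupe level, its lens about 0.2 mm from both the board-centre and collar-height targets by my estimate (camera measurements good to about 2 mm; no result came back).

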